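Reset the tripped thermal cutout at the sandwich stall

TASK

One of the three cutouts on the stall's supply unit has tripped: its lever stands about upright, half-way, while the other two lean away from the robot (on). Re-arm it: push its lever fully off, towards the robot, and hold it firmly against the off stop with about 15 N for half a second, then throw it fully on, away from the robot, seat it just as firmly against the on stop for half a second, and let go; never load it over 25 N. Leave the other two cutouts on and do not disturb the food and utensils around.

Things in the scene. Friction and masses are not known exactly. Their poses are not given: they have to be found in the camera images.
- cutout_a: the tripped cutout: fixed grey block 150 (x) x 90 (y) x 70 mm high, a raised nose 100 x 56 mm on it (top at 82 mm). One of three alike, side by side at 110 mm pitch on an aluminium bed 220 x 480 x 12 mm; it may be any of them. Origin: centre of its underside, 12 mm over the counter. x is level, from off to on (away from the robot), z up. Lever pivot 66 mm above the origin, axis along y
- cutout_b: another cutout, same block, its lever already on; origin and axes as cutout_a
- cutout_c: another cutout, same block, its lever already on; origin and axes as cutout_a
- lever_a_tip (a point): middle of the free end of cutout_a's lever: black paddle 12 mm thick, 24 mm wide (block's y), 85 mm from pivot to end. Starts within 0.25 rad of upright. Stiff but slick, stays where left: a push near its end moves it with about 4 N when upright, up to 8 N near the stops. Hard stops 1.2 rad apart; off leans 0.45 to 0.75 rad to -x, on 0.45 to 0.75 to +x. Over 25 N on it breaks it
- lever_b_tip (a point): the same point of cutout_b's lever, which starts on, leaning 0.52 to 0.58 rad to the block's +x
- lever_c_tip (a point): the same point of cutout_c's lever, which starts on, leaning 0.52 to 0.58 rad to the block's +x
- roll_near_mid (a point): bread roll just beyond the unit, 154 x 70 x 56 mm; point at its centre. Leave alone
- roll_side_mid (a point): bread roll to the left of the unit, 154 x 70 x 56 mm; point at its centre. Leave alone
- shaker_mid (a point): clear shaker jar with steel cap, 44 mm across, 75 mm tall, standing on the left end of the unit's bed beside the cutouts; point at its centre. Leave alone
- cup_mid (a point): small steel sauce cup, 54 mm across, 40 mm tall, on the right end of the unit's bed; point at its centre. Leave alone
- squeeze_mid (a point): dark red squeeze bottle, 60 mm across, 170 mm tall, standing to the right of the unit; point at its centre. Leave alone
- scraper_grip (a point): black-handled scraper 260 mm long lying flat on the counter just beyond the unit; point on its handle. Leave alone

How it is judged:
By the outcome, as a careful person would: the job done as asked, in the order asked, and still so for the second after the job is handed in, with the robot touching nothing.
It also fails if it takes over 61 s, if anything falls off the work surface, if the arm or the gripper's body presses on something with over 40 N, if the wrist force passes 120 N, or if a joint passes its speed limit or range.

ROBOT

A 6-joint arm with a two-finger parallel gripper is mounted at the origin on the work surface. World frame = base frame: x ahead of the robot, y to its left, z up, the work surface at z = 0. Lengths are in m, angles in rad, forces in N, time in s.
With the tool pointing down it reaches from about 0.35 to 0.875 m from the base axis. Payload 15.5 kg.
Tool frame: the origin (TCP) lies on the front face of the gripper's body, between the roots of the fingers; the fingertips stand 73 mm ahead of it and the grasp point (between the pads) lies 54 mm ahead of it; x points along the fingers, y is the direction in which the jaws open and shut, and the axes are right-handed (so a half turn about x gives the same grasp; the last joint's range is limited). The gripper opens to 85 mm and grips with 20 to 120 N. Pads are 22 mm wide; open, the fingers measure 114 mm over their backs; the gripper's body (76 mm by 85 mm) begins 54 mm behind the grasp point. The pads swing forward as they close: fully open they stand 13 mm farther back than shut.
Start: joints at [-1.341, 0.494, 1.345, -0, 1.302, -0.096], TCP at [0.199, -0.592, 0.304] pointing down, gripper open.
Joint ranges: [-2.91, 2.91], [-0.82, 2.16], [0.22, 2.67], [-1.22, 4.37], [0.12, 2.79], [-3.08, 3.08]. Speed limits (rad/s): [1.89, 1.89, 2.57, 3.01, 3.01, 3.01].

INTERFACE

Orientations are given as a unit quaternion [x, y, z, w].
In Python, from cell import robot, viewer, ticket gives the robot as it stands. The module is installed in compiled form; this text tells all that it offers.
- The arm moves only by the tool carry_out, never from a script. Its argument "steps" is one flat list of numbers, 7 for each row, row after row: the turn, a rotation vector about the tool's x, y, z in rad, then the shift along the tool's x, y, z in m, then the closure, from 0 (fully open) to 1 (shut). In form: [wx, wy, wz, tx, ty, tz, gripper, wx, wy, wz, tx, ty, tz, gripper, ...]. A call has exactly 10 rows; each row shifts and turns the commanded pose from where the row before left it, along the tool's axes as they then stand; what a row does not reach is not made up. A row lasts 1/8 s, in which the tool goes at most 62.5 mm and 10.7 degrees, less where a joint would pass 70% of its speed; a pose out of reach is approached as far as the arm can. A call with a gripper value outside its range is refused whole. The fingers move at their own pace and stop on an object; the grip force is fixed at half the most. Time passes only in rows, so rows that do not move let the fingers close, or fill a call up. It gives the time, the measured TCP pose, the force and the opening at its end, in the units of the state.
- robot.get_obs(): the state, without advancing time (a new reading comes with each control period).
- viewer.get_image(name): name is "scene" or "side" or "wrist"; returns a dict with "img" (384x512x3 uint8, blue, green, red), "fx", "fy", "cx", "cy" (pixels), "k1" (the pictures are not rectified: a ray, as slopes to the right and down, at radius r is drawn at 1 + k1 r^2 times it, then the intrinsics apply), "eye" and "rotation" of the camera in the world. Camera axes: x right, y down, z forward; pixel columns grow to the right and rows downward; lengths in m; the calibration is good to about 2 mm. A picture is of the moment at which its call begins. There is no depth.
- ticket.close_job(): hands the job in, once; it reports no verdict.
The state is a dict: "clock": time; "joints": joint angles; "qd": joint speeds; "joint_torque": joint torques, N m; "eef_pos": TCP position; "tcp_rot": TCP orientation; "wrist_force": force on the tool from outside, world axes, zero at the start; "torque": the same for the moment, N m; "width": opening from 0.0 (shut) to 1.0 (fully open).
Only numpy, scipy, OpenCV 4.12 (cv2) and the standard library are available. Lean on these libraries where they do the work, as an engineer would, in place of code of your own. Each camera call takes 0.05 s, during which the arm holds its last target.

## Working session

There is one attempt and no reset: what is moved stays moved. The work goes in short steps, Python scripts to look and compute and a tool call to move; the robot and the scene stay as the last step left them, time stands still between calls to the robot, and variables do not carry over. Pictures are saved under pics/ and viewed, and the job is handed in when it is done.

Besides the shell and the picture viewer there is one more tool, called after ">>>" in YAML: its name, and indented under it one key for each argument. carry_out: Moves the arm, as the interface text tells. Its arguments: {"type":"object","properties":{"steps":{"type":"array","items":{"type":"number"}}},"required":["steps"]}

```bash
mkdir -p pics; ls
cat > h.py <<'E'
import numpy as np, cv2
from cell import robot, viewer, ticket
def snap(n,f):
    d=viewer.get_image(n); cv2.imwrite(f'pics/{f}.png',d['img'])
    np.save(f'pics/{f}.npy',{k:v for k,v in d.items()},allow_pickle=True); return d
def load(f): return np.load(f'pics/{f}.npy',allow_pickle=True).item()
def ray(d,u,v):
    x=(u-d['cx'])/d['fx'];y=(v-d['cy'])/d['fy'];k=d['k1'];a,b=x,y
    for _ in range(20):
        s=1+k*(a*a+b*b);a,b=x/s,y/s
    r=np.array(d['rotation'])@np.array([a,b,1.]);return np.array(d['eye']),r/np.linalg.norm(r)
def atz(d,u,v,z):
    e,r=ray(d,u,v);return e+r*(z-e[2])/r[2]
def tri(obs):
    A=np.zeros((3,3));B=np.zeros(3);L=[]
    for d,u,v in obs:
        e,r=ray(d,u,v);P=np.eye(3)-np.outer(r,r);A+=P;B+=P@e;L.append((e,P))
    p=np.linalg.solve(A,B);return p,[round(float(np.linalg.norm(P@(p-e)))*1000,1) for e,P in L]
def proj(d,p):
    q=np.array(d['rotation']).T@(np.array(p)-np.array(d['eye']));a,b=q[0]/q[2],q[1]/q[2];s=1+d['k1']*(a*a+b*b)
    return d['fx']*a*s+d['cx'],d['fy']*b*s+d['cy']
E
python3 - <<'E'
from h import *
for n in ['scene','side','wrist']:
    d=snap(n,n+'0');print(n,d['eye'],d['fx'],d['k1']);print(np.round(d['rotation'],2))
print(robot.get_obs())
E
```

```text
pics
scene [ 1.30627681 -0.35102086  1.17040689] 444.26435048353596 0.03122335840643431
[ 0.81  0.5  -0.16 -0.27]
side [0.02214245 0.65158936 1.19304285] 487.63035415261265 -0.12251988577639139
[-0.33  0.88 -0.31  0.12]
wrist [ 0.26580478 -0.57055375  0.37360266] 335.906157051417 0.0035004236761328384
[ 0.8  -0.58 -0.08  0.11]
{'clock': 0.15, 'joints': array([-1.34149777e+00,  4.94104910e-01,  1.34598209e+00,  1.40467666e-05,
        1.30248472e+00, -9.54820635e-02]), 'qd': array([ 3.39261950e-04, -1.50937077e-03, -1.36980208e-03, -7.26898887e-05,
       -7.30077745e-04,  3.52698221e-04]), 'joint_torque': array([-9.75615112e-04, -8.82541323e+01, -3.84065974e+01, -1.06595394e-04,
        7.14273701e-03,  9.35455864e-05]), 'eef_pos': array([ 0.19940945, -0.59212419,  0.30339938]), 'tcp_rot': array([-0.6977856 , -0.11466766,  0.69782233, -0.11397626]), 'wrist_force': array([-0.3559613 ,  0.00924839, -0.28193391]), 'torque': array([-0.00193135,  0.00783856, -0.00945574]), 'width': 1.0025300497821794}
```

Rotation is a quaternion; fix the helper.

```bash
sed -i "s/np.array(d\['rotation'\])/Rm(d)/g" h.py
cat >> h.py <<'E'
from scipy.spatial.transform import Rotation as Ro
def Rm(d): return Ro.from_quat(d['rotation']).as_matrix()
E
python3 - <<'E'
from h import *
for n in ['scene0','side0','wrist0']: print(np.round(Rm(load(n)),2).tolist())
print(np.round(Ro.from_quat(robot.get_obs()['tcp_rot']).as_matrix(),3))
E
```

```text
[[0.46, 0.71, -0.53], [0.89, -0.36, 0.28], [0.01, -0.6, -0.8]]
[[-0.75, -0.51, 0.42], [-0.66, 0.59, -0.47], [-0.01, -0.63, -0.78]]
[[0.32, -0.91, -0.26], [-0.95, -0.31, -0.09], [-0.0, 0.27, -0.96]]
[[-0.     0.319 -0.948]
 [ 0.001 -0.948 -0.319]
 [-1.    -0.001 -0.   ]]
```

View pics/scene0.png

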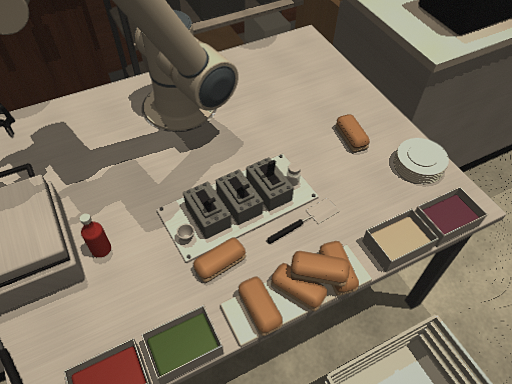

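View pics/side0.png

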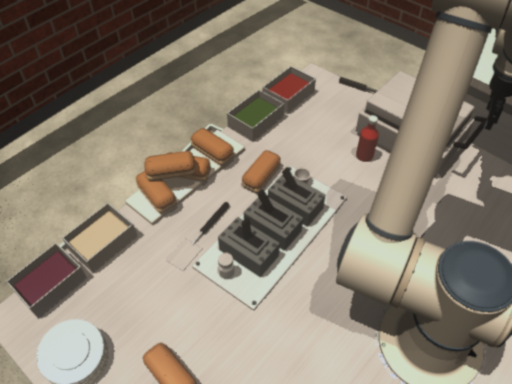

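View pics/wrist0.png

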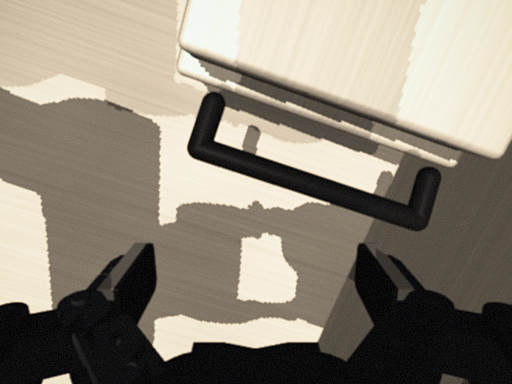

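Run:
```python
from h import *
a=cv2.imread('pics/scene0.png')[145:265,150:325];cv2.imwrite('pics/sc.png',cv2.resize(a,None,fx=4.5,fy=4.5,interpolation=cv2.INTER_CUBIC))
a=cv2.imread('pics/side0.png')[160:305,185:350];cv2.imwrite('pics/si.png',cv2.resize(a,None,fx=4,fy=4,interpolation=cv2.INTER_CUBIC))
```

```text
(no output)
```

View pics/sc.png

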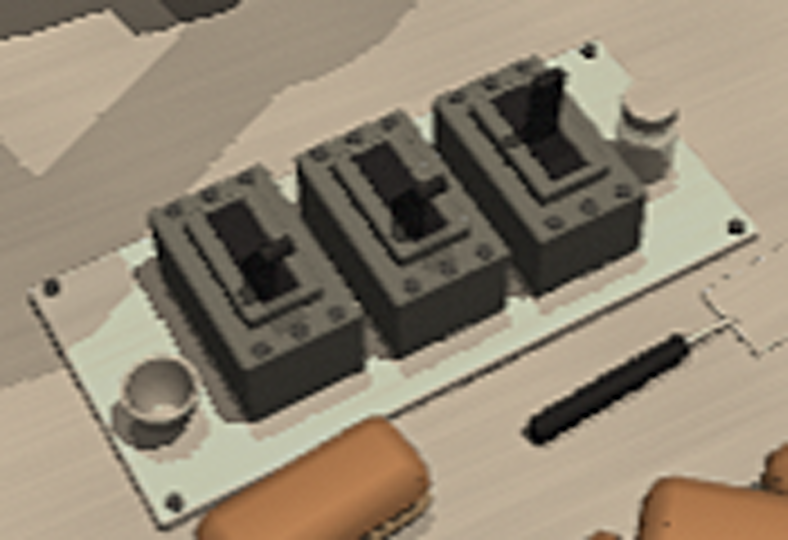

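View pics/si.png

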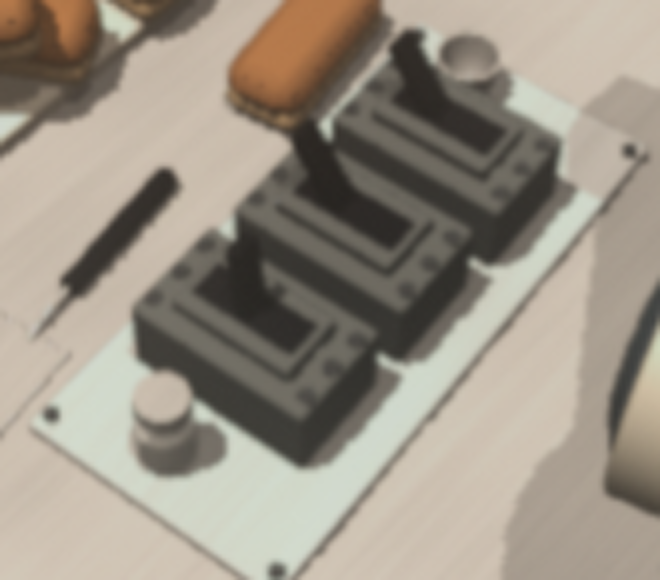

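Run:
```python
from h import *
S=load('scene0');D=load('side0')
sc=lambda X,Y:(S,150+(X+.5)/4.5-.5,145+(Y+.5)/4.5-.5)
si=lambda X,Y:(D,185+(X+.5)/4-.5,160+(Y+.5)/4-.5)
pts={'NR':(sc(52,287),si(630,150)),'FL':(sc(737,227),si(52,414)),'NL':(sc(588,50),si(278,571)),'FR':(sc(175,503),None),
'tipA':(sc(549,76),si(243,236)),'tipB':(sc(436,184),si(305,132)),'tipC':(sc(284,243),si(407,40)),'shaker top':(sc(652,108),si(165,395)),
'blkA NLtop?':(sc(535,62),None)}
for k,(a,b) in pts.items():
    print(k,np.round(atz(*a,.012),4), np.round(atz(*b,.012),4) if b else '', [np.round(x,4) for x in tri([a,b])] if b else '')
```

```text
NR [ 0.4422 -0.2317  0.012 ] [ 0.4445 -0.237   0.012 ] [array([ 0.4438, -0.233 ,  0.0156]), array([1.3, 1.3])]
FL [0.6151 0.2307 0.012 ] [0.6163 0.2251 0.012 ] [array([0.6159, 0.2277, 0.0152]), array([1.8, 1.8])]
NL [0.4147 0.218  0.012 ] [0.4164 0.2125 0.012 ] [array([0.4162, 0.2151, 0.0154]), array([1.7, 1.7])]
FR [ 0.6432 -0.2195  0.012 ]  
tipA [0.4248 0.1779 0.012 ] [0.6178 0.0212 0.012 ] [array([0.541 , 0.1057, 0.1667]), array([2.2, 2.2])]
tipB [0.4809 0.0526 0.012 ] [ 0.6481 -0.0858  0.012 ] [array([0.5767, 0.0026, 0.1495]), array([2.9, 2.9])]
tipC [ 0.4803 -0.0696  0.012 ] [ 0.648  -0.2135  0.012 ] [array([ 0.5762, -0.1068,  0.1516]), array([4.7, 4.7])]
shaker top [0.4886 0.2327 0.012 ] [0.5668 0.1614 0.012 ] [array([0.5363, 0.194 , 0.0831]), array([3.8, 3.8])]
blkA NLtop? [0.4072 0.1751 0.012 ]
```

```bash
cat >> h.py <<'E'
def sim(p,R,rows):
    rows=np.array(rows,float).reshape(-1,7);p=np.array(p,float)
    for r in rows:
        p=p+R@r[3:6]; R=R@Ro.from_rotvec(r[:3]).as_matrix()
    return p,R
def pose():
    o=robot.get_obs();return o['eef_pos'],Ro.from_quat(o['tcp_rot']).as_matrix(),o
E
python3 - <<'E'
from h import *
from scipy.optimize import fsolve
p,R,o=pose()
print(fsolve(lambda x:(sim(p,R,[[-1.308/20,0,0,0,x[0],x[1],0]]*20)[0]-[.535,.107,0])[:2],[0,-.04]))
q=sim(p,R,[[-.0654,0,0,0,-.005,-.0405,0]]*20);print(q)
q=sim(p,R,[[-.0654,0,0,0,-.005,-.0405,0]]*10);print(q)
E
```

```text
[-0.00734586 -0.04102347]
(array([0.56470973, 0.07356882, 0.30395966]), array([[-2.09347522e-04,  9.98079804e-01,  6.19407819e-02],
       [ 9.56522279e-04,  6.19409548e-02, -9.98079357e-01],
       [-9.99999521e-01, -1.49697702e-04, -9.67652754e-04]]))
(array([ 0.49495328, -0.32122824,  0.30359663]), array([[-2.09347522e-04,  8.29815374e-01, -5.58037993e-01],
       [ 9.56522279e-04, -5.58037584e-01, -8.29815124e-01],
       [-9.99999521e-01, -7.07495513e-04, -6.76913107e-04]]))
```

>>> carry_out:
  steps: [-0.0654,0,0,0,-0.0073,-0.041,0.47,-0.0654,0,0,0,-0.0073,-0.041,0.47,-0.0654,0,0,0,-0.0073,-0.041,0.47,-0.0654,0,0,0,-0.0073,-0.041,0.47,-0.0654,0,0,0,-0.0073,-0.041,0.47,-0.0654,0,0,0,-0.0073,-0.041,0.47,-0.0654,0,0,0,-0.0073,-0.041,0.47,-0.0654,0,0,0,-0.0073,-0.041,0.47,-0.0654,0,0,0,-0.0073,-0.041,0.47,-0.0654,0,0,0,-0.0073,-0.041,0.47]

```text
clock: 1.4
eef_pos: [0.4865, -0.2989, 0.3037]
tcp_rot: [-0.624, -0.333, 0.624, -0.333]
wrist_force: [-0.2, 0.5, 0.1]
width: 0.53
```

>>> carry_out:
  steps: [-0.0654,0,0,0,-0.0073,-0.041,0.47,-0.0654,0,0,0,-0.0073,-0.041,0.47,-0.0654,0,0,0,-0.0073,-0.041,0.47,-0.0654,0,0,0,-0.0073,-0.041,0.47,-0.0654,0,0,0,-0.0073,-0.041,0.47,-0.0654,0,0,0,-0.0073,-0.041,0.47,-0.0654,0,0,0,-0.0073,-0.041,0.47,-0.0654,0,0,0,-0.0073,-0.041,0.47,-0.0654,0,0,0,-0.0073,-0.041,0.47,-0.0654,0,0,0,-0.0073,-0.041,0.47]

```text
clock: 2.65
eef_pos: [0.5352, 0.1073, 0.3037]
tcp_rot: [0.484, 0.516, -0.484, 0.516]
wrist_force: [1.1, 0.0, 0.4]
width: 0.533
```

Run:
```python
from h import *
p,R,o=pose();print(p,R.round(3),o['clock'],o['wrist_force'],o['width'],o['qd'].round(3))
d=snap('wrist','w1');snap('side','s1')
cv2.imwrite('pics/w1b.png',cv2.resize(d['img'],None,fx=1.5,fy=1.5,interpolation=cv2.INTER_CUBIC))
```

```text
[0.53519896 0.10728046 0.30374226] [[-0.     0.998  0.064]
 [-0.     0.064 -0.998]
 [-1.    -0.     0.   ]] 2.65 [1.06801745 0.00607156 0.44833124] 0.5330359235418661 [ 0.609 -0.007  0.012  0.001 -0.005  0.084]
```

View pics/w1b.png

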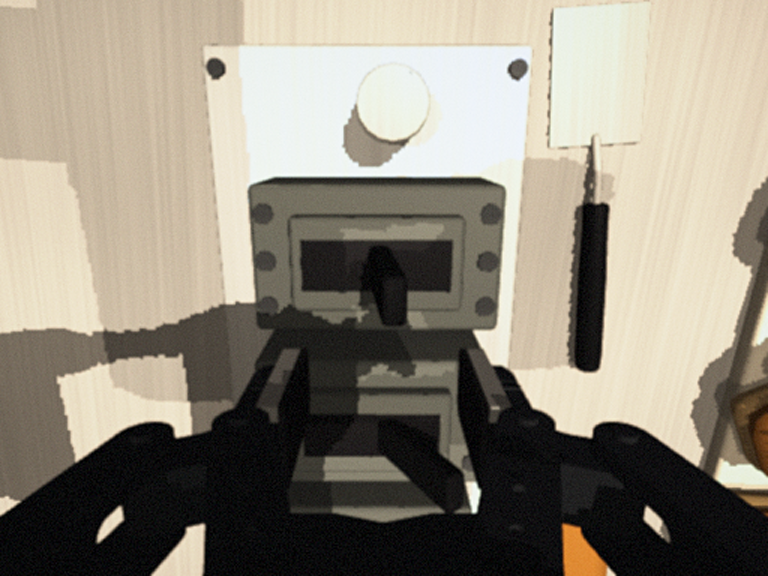

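Run:
```python
from h import *
d=snap('wrist','w2');p,R,o=pose();print(p,o['qd'].round(3))
a=d['img'][140:230,160:345];cv2.imwrite('pics/w2c.png',cv2.convertScaleAbs(cv2.resize(a,None,fx=4.3,fy=4.3,interpolation=cv2.INTER_CUBIC),alpha=2.2))
a=snap('side','s2')['img'][150:300,185:335];cv2.imwrite('pics/s2c.png',cv2.convertScaleAbs(cv2.resize(a,None,fx=4,fy=4,interpolation=cv2.INTER_CUBIC),alpha=1.5))
```

```text
[0.5349837  0.10745219 0.30373259] [-0.046 -0.001 -0.004 -0.01  -0.001 -0.003]
```

View pics/w2c.png

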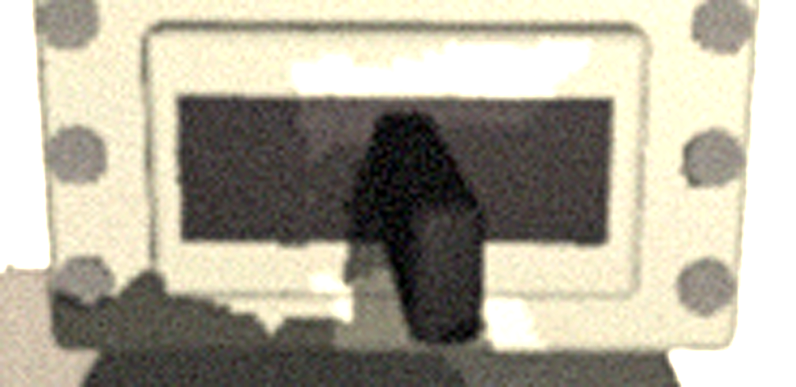

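View pics/s2c.png

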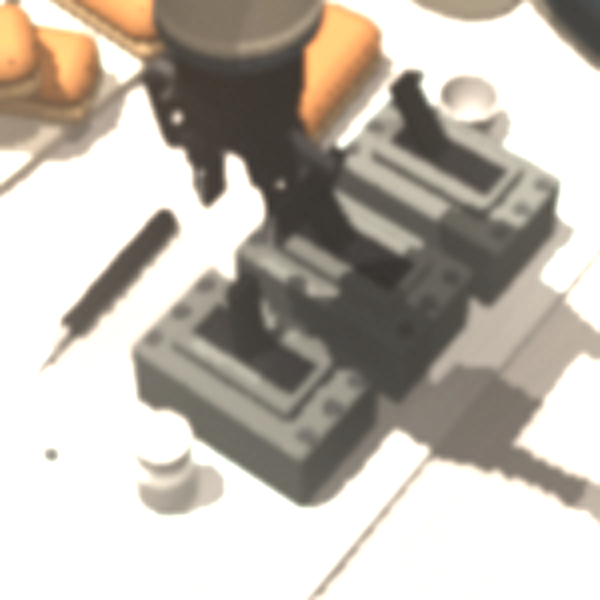

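Run:
```python
from h import *
W=load('w2');S=load('scene0');D=load('side0')
w=lambda X,Y:(W,160+X/4.3,140+Y/4.3)
print('tip z.16',atz(*w(447,275),.162))
for P in [(78,155),(712,155),(70,20),(720,22),(82,278),(706,287)]: print(P,atz(*w(*P),.082).round(4))
for P in [(180,98),(610,98),(182,240),(608,242)]: print('slot',P,atz(*w(*P),.094).round(4))
print(tri([w(447,275),(S,150+549/4.5,145+76/4.5)]),tri([w(447,275),(S,150+549/4.5,145+76/4.5),(D,185+243/4,160+236/4)]))
# finger tips
print('fingers' )
for z in (.22,.23,.24): print(z,[atz(W,u,v,z).round(4) for u,v in ((202,232),(307,232))])
```

```text
tip z.16 [0.54108071 0.10778096 0.162     ]
(78, 155) [0.4665 0.1025 0.082 ]
(712, 155) [0.598  0.1113 0.082 ]
(70, 20) [0.4648 0.1305 0.082 ]
(720, 22) [0.5961 0.139  0.082 ]
(82, 278) [0.4675 0.0755 0.082 ]
(706, 287) [0.6003 0.0825 0.082 ]
slot (180, 98) [0.4892 0.1185 0.094 ]
slot (610, 98) [0.5737 0.1242 0.094 ]
slot (182, 240) [0.4903 0.0892 0.094 ]
slot (608, 242) [0.5764 0.0946 0.094 ]
(array([0.54142637, 0.1087252 , 0.16343069]), [0.6, 0.6]) (array([0.54076193, 0.10685828, 0.16451246]), [1.7, 2.6, 4.1])
fingers
0.22 [array([0.5088, 0.1103, 0.22  ]), array([0.5606, 0.1138, 0.22  ])]
0.23 [array([0.5102, 0.1146, 0.23  ]), array([0.5586, 0.1179, 0.23  ])]
0.24 [array([0.5116, 0.119 , 0.24  ]), array([0.5567, 0.1221, 0.24  ])]
```

>>> carry_out:
  steps: [0,0,0,0.016,0.004,0,0.47,0,0,0,0.016,0,0,0.47,0,0,0,0.016,0,0,0.47,0,0,0,0.016,0,0,0.47,0,0,0,0.016,0,0,0.47,0,0,0,0.016,0,0,0.47,0,0,0,0,0,0,0.47,0,0,0,0,0,0,0.47,0,0,0,0,0,0,0.47,0,0,0,0,0,0,0.47]

```text
clock: 4.1
eef_pos: [0.5397, 0.1062, 0.2083]
tcp_rot: [0.484, 0.515, -0.484, 0.515]
wrist_force: [0.8, 0.2, 0.1]
width: 0.532
```

Run:
```python
from h import *
p,R,o=pose();print(p,o['clock'],o['wrist_force'],o['width'],o['qd'].round(3))
d=snap('wrist','w3');e=snap('side','s3')['img'][190:270,190:310];f=snap('scene','c3')['img'][110:210,180:320]
cv2.imwrite('pics/w3c.png',cv2.convertScaleAbs(cv2.resize(d['img'],None,fx=1.5,fy=1.5,interpolation=cv2.INTER_CUBIC),alpha=1.8))
cv2.imwrite('pics/s3c.png',cv2.convertScaleAbs(cv2.resize(e,None,fx=6,fy=6,interpolation=cv2.INTER_CUBIC),alpha=2))
cv2.imwrite('pics/c3c.png',cv2.convertScaleAbs(cv2.resize(f,None,fx=5,fy=5,interpolation=cv2.INTER_CUBIC),alpha=2))
```

```text
[0.5396505  0.10622453 0.20833745] 4.1 [0.77668494 0.22474134 0.10309198] 0.531983962581635 [ 0.001  0.001  0.004 -0.002 -0.001 -0.   ]
```

View pics/w3c.png

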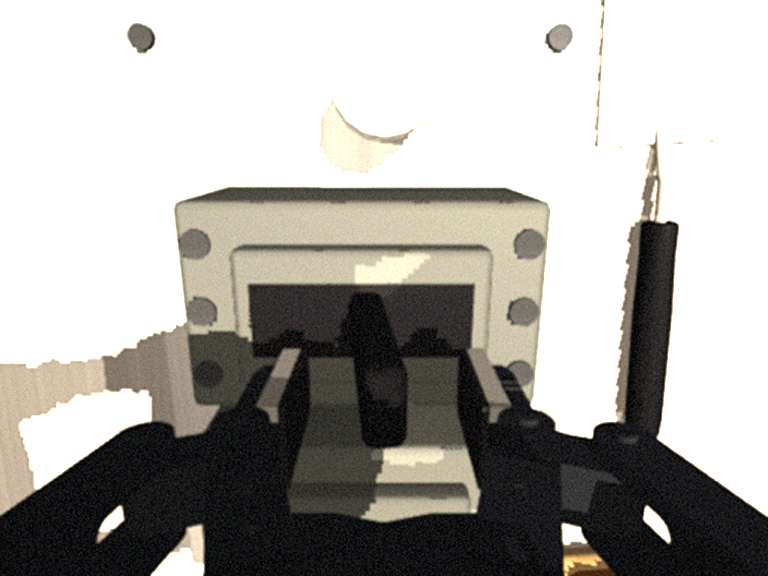

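View pics/s3c.png

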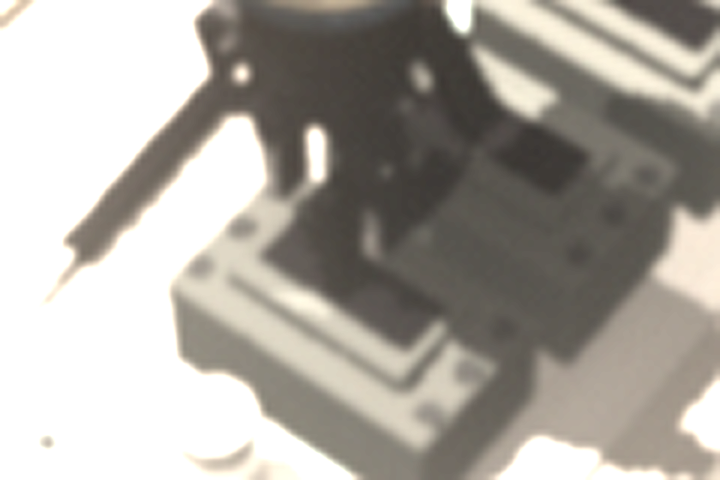

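View pics/c3c.png

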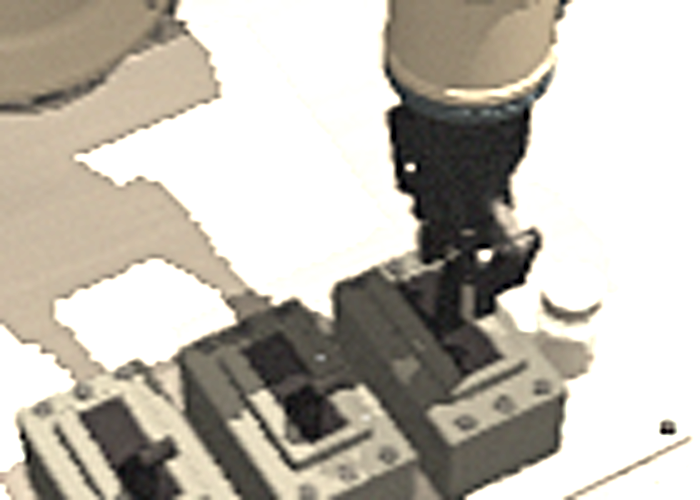

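>>> carry_out:
  steps: [0,0,0,0,-0.005,0,0.47,0,0,0,0,-0.005,0,0.47,0,0,0,0,-0.004,0,0.47,0,0,0,0,-0.003,0,0.47,0,0,0,0,-0.003,0,0.47,0,0,0,0,-0.003,0,0.47,0,0,0,0,-0.003,0,0.47,0,0,0,0,-0.003,0,0.47,0,0,0,0,-0.003,0,0.47,0,0,0,0,-0.003,0,0.47]

```text
clock: 5.5
eef_pos: [0.5044, 0.104, 0.208]
tcp_rot: [0.484, 0.515, -0.484, 0.515]
wrist_force: [5.4, 0.7, 1.6]
width: 0.527
```

Run:
```python
from h import *
p,R,o=pose();print(p,o['clock'],o['wrist_force'],o['width'],o['qd'].round(3))
d=snap('wrist','w4')
cv2.imwrite('pics/w4c.png',cv2.convertScaleAbs(cv2.resize(d['img'],None,fx=1.5,fy=1.5,interpolation=cv2.INTER_CUBIC),alpha=1.8))
```

```text
[0.50444993 0.10402623 0.20798565] 5.5 [5.3829557  0.69792346 1.6154256 ] 0.5271960141629021 [ 0.002 -0.026  0.061 -0.001 -0.029  0.002]
```

View pics/w4c.png

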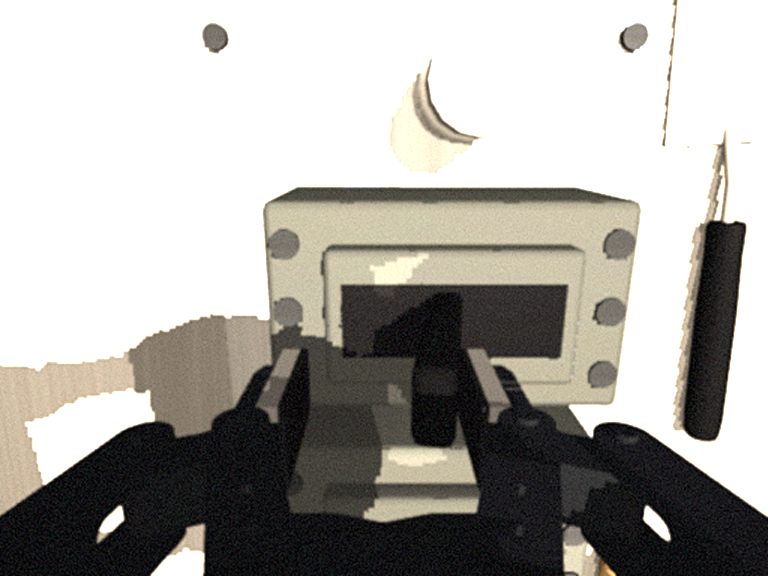

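>>> carry_out:
  steps: [0,0,0,0,-0.002,0,0.47,0,0,0,0,-0.002,0,0.47,0,0,0,0,-0.002,0,0.47,0,0,0,0,-0.002,0,0.47,0,0,0,0,-0.001,0,0.47,0,0,0,0,-0.001,0,0.47,0,0,0,0,-0.001,0,0.47,0,0,0,0,-0.001,0,0.47,0,0,0,0,0,0,0.47,0,0,0,0,0,0,0.47]

```text
clock: 6.8
eef_pos: [0.4925, 0.1033, 0.2078]
tcp_rot: [0.484, 0.515, -0.484, 0.515]
wrist_force: [4.0, 0.7, -0.8]
width: 0.533
```

Run:
```python
from h import *
p,R,o=pose();print(p,o['clock'],o['wrist_force'],o['width'],o['qd'].round(3), p[:2]-(np.array([.53965,.10622])-.047*R[:2,1]))
```

```text
[0.4924509  0.10329761 0.20777004] 6.8 [ 3.95726941  0.65384516 -0.82996008] 0.5325227786512226 [-0.     0.001 -0.001  0.002 -0.    -0.001] [-2.89357297e-04 -1.09822636e-05]
```

>>> carry_out:
  steps: [0,0,0,0,-0.0004,0,0.47,0,0,0,0,-0.0004,0,0.47,0,0,0,0,-0.0004,0,0.47,0,0,0,0,-0.0004,0,0.47,0,0,0,0,-0.0002,0,0.47,0,0,0,0,0,0,0.47,0,0,0,0,0,0,0.47,0,0,0,0,0,0,0.47,0,0,0,0,0,0,0.47,0,0,0,0,0,0,0.47]

```text
clock: 8.05
eef_pos: [0.4908, 0.1032, 0.2079]
tcp_rot: [0.484, 0.515, -0.484, 0.515]
wrist_force: [5.8, 0.0, -0.8]
width: 0.53
```

>>> carry_out:
  steps: [0,0,0,0,-0.0002,0,0.47,0,0,0,0,-0.0002,0,0.47,0,0,0,0,-0.0002,0,0.47,0,0,0,0,-0.0002,0,0.47,0,0,0,0,-0.0002,0,0.47,0,0,0,0,-0.0002,0,0.47,0,0,0,0,-0.0002,0,0.47,0,0,0,0,-0.0002,0,0.47,0,0,0,0,-0.0002,0,0.47,0,0,0,0,-0.0002,0,0.47]

```text
clock: 9.3
eef_pos: [0.4889, 0.1031, 0.2079]
tcp_rot: [0.484, 0.515, -0.484, 0.515]
wrist_force: [5.1, 0.4, -0.4]
width: 0.531
```

>>> carry_out:
  steps: [0,0,0,0,-0.0002,0,0.47,0,0,0,0,-0.0002,0,0.47,0,0,0,0,-0.0002,0,0.47,0,0,0,0,-0.0002,0,0.47,0,0,0,0,-0.0002,0,0.47,0,0,0,0,-0.0002,0,0.47,0,0,0,0,-0.0002,0,0.47,0,0,0,0,-0.0002,0,0.47,0,0,0,0,-0.0002,0,0.47,0,0,0,0,-0.0002,0,0.47]

```text
clock: 10.55
eef_pos: [0.4869, 0.1029, 0.2079]
tcp_rot: [0.484, 0.515, -0.484, 0.515]
wrist_force: [5.3, 0.3, -0.9]
width: 0.532
```

>>> carry_out:
  steps: [0,0,0,0,-0.0002,0,0.47,0,0,0,0,-0.0002,0,0.47,0,0,0,0,-0.0002,0,0.47,0,0,0,0,-0.0002,0,0.47,0,0,0,0,-0.0002,0,0.47,0,0,0,0,-0.0002,0,0.47,0,0,0,0,-0.0002,0,0.47,0,0,0,0,-0.0002,0,0.47,0,0,0,0,-0.0002,0,0.47,0,0,0,0,-0.0002,0,0.47]

```text
clock: 11.8
eef_pos: [0.4849, 0.1028, 0.208]
tcp_rot: [0.484, 0.515, -0.484, 0.515]
wrist_force: [5.6, 0.4, -0.1]
width: 0.529
```

>>> carry_out:
  steps: [0,0,0,0,-0.0002,0,0.47,0,0,0,0,-0.0002,0,0.47,0,0,0,0,-0.0002,0,0.47,0,0,0,0,-0.0002,0,0.47,0,0,0,0,-0.0002,0,0.47,0,0,0,0,-0.0002,0,0.47,0,0,0,0,-0.0002,0,0.47,0,0,0,0,-0.0002,0,0.47,0,0,0,0,-0.0002,0,0.47,0,0,0,0,-0.0002,0,0.47]

```text
clock: 13.05
eef_pos: [0.483, 0.1027, 0.2079]
tcp_rot: [0.484, 0.515, -0.484, 0.515]
wrist_force: [5.3, 0.7, -0.8]
width: 0.53
```

>>> carry_out:
  steps: [0,0,0,0,-0.0002,0,0.47,0,0,0,0,-0.0002,0,0.47,0,0,0,0,-0.0002,0,0.47,0,0,0,0,-0.0002,0,0.47,0,0,0,0,-0.0002,0,0.47,0,0,0,0,-0.0002,0,0.47,0,0,0,0,-0.0002,0,0.47,0,0,0,0,-0.0002,0,0.47,0,0,0,0,-0.0002,0,0.47,0,0,0,0,-0.0002,0,0.47]

```text
clock: 14.3
eef_pos: [0.481, 0.1026, 0.2079]
tcp_rot: [0.484, 0.515, -0.484, 0.515]
wrist_force: [5.5, -0.2, 0.3]
width: 0.533
```

Run:
```python
from h import *
p,R,o=pose();print(p,o['clock'],o['wrist_force'],o['torque'])
d=snap('wrist','w5')
cv2.imwrite('pics/w5c.png',cv2.convertScaleAbs(cv2.resize(d['img'],None,fx=1.5,fy=1.5,interpolation=cv2.INTER_CUBIC),alpha=2.5))
```

```text
[0.48095994 0.10258629 0.20794047] 14.3 [ 5.5376557  -0.23745697  0.34956464] [ 0.09877413 -1.02595656  0.02960828]
```

View pics/w5c.png

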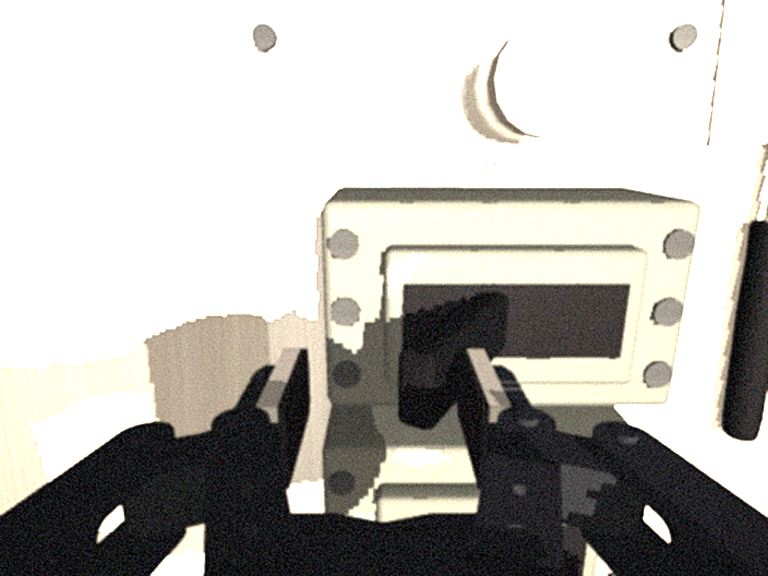

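Run:
```python
from h import *
d=load('w5')
for u,v in ((433,385),(420,420)):
  for z in (.14,.145,.15): print(z,atz(d,u/1.5,v/1.5,z))
```

```text
0.14 [0.49707267 0.10109578 0.14      ]
0.145 [0.4963627  0.10363117 0.145     ]
0.15 [0.49565273 0.10616655 0.15      ]
0.14 [0.49412865 0.08897417 0.14      ]
0.145 [0.49352519 0.09194812 0.145     ]
0.15 [0.49292174 0.09492207 0.15      ]
```

>>> carry_out:
  steps: [0,0,0,0,-0.0002,0,0.47,0,0,0,0,-0.0002,0,0.47,0,0,0,0,-0.0002,0,0.47,0,0,0,0,-0.0002,0,0.47,0,0,0,0,-0.0002,0,0.47,0,0,0,0,-0.0002,0,0.47,0,0,0,0,-0.0002,0,0.47,0,0,0,0,0,0,0.47,0,0,0,0,0,0,0.47,0,0,0,0,0,0,0.47]

```text
clock: 15.6
eef_pos: [0.4797, 0.1025, 0.208]
tcp_rot: [0.484, 0.515, -0.484, 0.515]
wrist_force: [7.2, 0.5, 0.2]
width: 0.528
```

>>> carry_out:
  steps: [0,0,0,0,-0.0002,0,0.47,0,0,0,0,-0.0002,0,0.47,0,0,0,0,-0.0002,0,0.47,0,0,0,0,-0.0002,0,0.47,0,0,0,0,-0.0002,0,0.47,0,0,0,0,0,0,0.47,0,0,0,0,0,0,0.47,0,0,0,0,0,0,0.47,0,0,0,0,0,0,0.47,0,0,0,0,0,0,0.47]

```text
clock: 16.85
eef_pos: [0.4793, 0.1025, 0.2082]
tcp_rot: [0.485, 0.515, -0.484, 0.516]
wrist_force: [8.3, 0.9, 0.6]
width: 0.528
```

>>> carry_out:
  steps: [0,0,0,0,-0.0002,0,0.47,0,0,0,0,-0.0002,0,0.47,0,0,0,0,-0.0002,0,0.47,0,0,0,0,-0.0002,0,0.47,0,0,0,0,-0.0002,0,0.47,0,0,0,0,0,0,0.47,0,0,0,0,0,0,0.47,0,0,0,0,0,0,0.47,0,0,0,0,0,0,0.47,0,0,0,0,0,0,0.47]

```text
clock: 18.1
eef_pos: [0.4789, 0.1024, 0.2084]
tcp_rot: [0.485, 0.514, -0.483, 0.516]
wrist_force: [11.4, 1.0, -0.9]
width: 0.527
```

>>> carry_out:
  steps: [0,0,0,0,-0.0004,0,0.47,0,0,0,0,-0.0004,0,0.47,0,0,0,0,-0.0004,0,0.47,0,0,0,0,-0.0003,0,0.47,0,0,0,0,0,0,0.47,0,0,0,0,0,0,0.47,0,0,0,0,0,0,0.47,0,0,0,0,0,0,0.47,0,0,0,0,0,0,0.47,0,0,0,0,0,0,0.47]

```text
clock: 19.35
eef_pos: [0.4782, 0.1024, 0.2087]
tcp_rot: [0.486, 0.514, -0.483, 0.517]
wrist_force: [15.1, 0.4, -0.2]
width: 0.528
```

Run:
```python
from h import *
p,R,o=pose();print(p,o['clock'],o['wrist_force'],o['torque'],o['qd'].round(3))
d=snap('wrist','w6');p,R,o=pose();print(p,o['clock'],o['wrist_force'])
cv2.imwrite('pics/w6c.png',cv2.convertScaleAbs(cv2.resize(d['img'][180:310,170:370],None,fx=4,fy=4,interpolation=cv2.INTER_CUBIC),alpha=3))
```

```text
[0.47819157 0.10240415 0.20867893] 19.35 [15.0902094   0.41775314 -0.23090678] [ 0.14486028 -2.56313162 -0.02535223] [-0.     0.001  0.    -0.002  0.    -0.001]
[0.4781892  0.10238939 0.20865921] 19.4 [1.58820898e+01 4.83016483e-01 1.29598638e-02]
```

View pics/w6c.png

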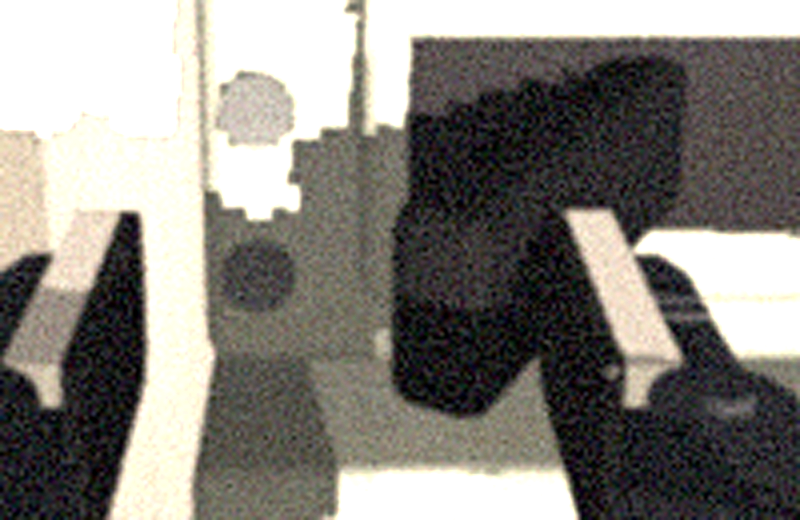

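>>> carry_out:
  steps: [0,0,0,0,-0.0003,0,0.47,0,0,0,0,-0.0002,0,0.47,0,0,0,0,0,0,0.47,0,0,0,0,0,0,0.47,0,0,0,0,0,0,0.47,0,0,0,0,0,0,0.47,0,0,0,0,0,0,0.47,0,0,0,0,0,0,0.47,0,0,0,0,0,0,0.47,0,0,0,0,0,0,0.47]

```text
clock: 20.65
eef_pos: [0.478, 0.1024, 0.2088]
tcp_rot: [0.486, 0.514, -0.483, 0.517]
wrist_force: [16.6, 1.2, 0.5]
width: 0.534
```

Run:
```python
from h import *
p,R,o=pose();print(p,o['clock'],o['wrist_force'],o['torque'],R.round(4))
d=load('w6');w=lambda X,Y:(d,170+X/4,180+Y/4)
# left (lower) edge of end face: corners ~(395,310..390)
piv=np.array([.5325,.107,.078]);ex=np.array([.998,.063,0]);ey=np.array([-.063,.998,0])
def plane(o,yo):
    e,r=ray(*o);t=((piv+yo*ey-e)@ey)/(r@ey);q=e+r*t-piv;return q@ex,q[2]
for P,yo in (((395,310),0),((395,230),.012),((405,390),-.012),((470,415),-.012),((540,360),-.012)): print(P,np.round(plane(w(*P),yo),4))
```

```text
[0.4779801  0.10236648 0.20878864] 20.65 [16.57879547  1.15856304  0.50750918] [ 0.15677767 -2.83644277  0.00997988] [[ 6.100e-03  9.981e-01  6.180e-02]
 [ 5.000e-04  6.180e-02 -9.981e-01]
 [-1.000e+00  6.100e-03 -1.000e-04]]
(395, 310) [-0.0476  0.0706]
(395, 230) [-0.048   0.0767]
(405, 390) [-0.0462  0.0666]
(470, 415) [-0.0394  0.0718]
(540, 360) [-0.03  0.06]
```

>>> carry_out:
  steps: [0,0,0,0,0.005,0,0.47,0,0,0,0,0.01,0,0.47,0,0,0,0,0.01,0,0.47,0,0,0,0,0.005,0,0.47,0,0,0,0,0.004,0,0.47,0,0,0,0,0.004,0,0.47,0,0,0,0,0.004,0,0.47,0,0,0,0,0.004,0,0.47,0,0,0,0,0.004,0,0.47,0,0,0,0,0.004,0,0.47]

```text
clock: 21.9
eef_pos: [0.5295, 0.1056, 0.2079]
tcp_rot: [0.484, 0.515, -0.484, 0.515]
wrist_force: [-1.6, -0.3, 2.0]
width: 0.527
```

>>> carry_out:
  steps: [0,0,0,0,0.005,0,0.47,0,0,0,0,0.005,0,0.47,0,0,0,0,0.005,0,0.47,0,0,0,0,0.005,0,0.47,0,0,0,0,0.005,0,0.47,0,0,0,0,0.005,0,0.47,0,0,0,0,0.005,0,0.47,0,0,0,0,0.005,0,0.47,0,0,0,0,0.003,0,0.47,0,0,0,0,0,0,0.47]

```text
clock: 23.15
eef_pos: [0.5725, 0.1082, 0.2079]
tcp_rot: [0.484, 0.515, -0.484, 0.515]
wrist_force: [-1.8, -0.3, 0.1]
width: 0.531
```

Run:
```python
from h import *
p,R,o=pose();print(p,o['clock'],o['wrist_force'],o['torque'],R.round(4))
d=snap('wrist','w7')
cv2.imwrite('pics/w7c.png',cv2.convertScaleAbs(cv2.resize(d['img'][170:310,170:370],None,fx=4,fy=4,interpolation=cv2.INTER_CUBIC),alpha=3))
```

```text
[0.57252907 0.10824875 0.20790516] 23.15 [-1.76006507 -0.29899971  0.08144744] [-0.03890223  0.40669724 -0.01547492] [[ 5.000e-04  9.981e-01  6.190e-02]
 [ 0.000e+00  6.190e-02 -9.981e-01]
 [-1.000e+00  5.000e-04 -0.000e+00]]
```

View pics/w7c.png

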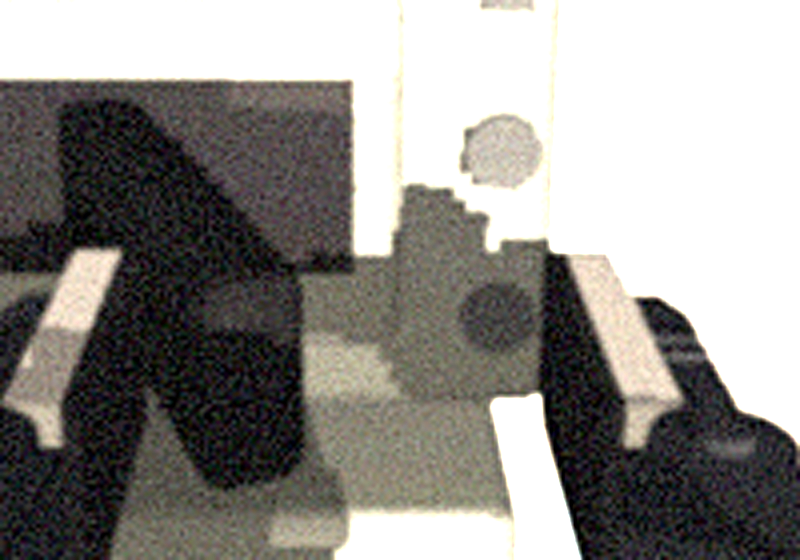

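>>> carry_out:
  steps: [0,0,0,0,0.001,0,0.47,0,0,0,0,0.001,0,0.47,0,0,0,0,0.001,0,0.47,0,0,0,0,0.001,0,0.47,0,0,0,0,0.001,0,0.47,0,0,0,0,0.001,0,0.47,0,0,0,0,0.0005,0,0.47,0,0,0,0,0.0005,0,0.47,0,0,0,0,0.0005,0,0.47,0,0,0,0,0.0005,0,0.47]

```text
clock: 24.45
eef_pos: [0.5799, 0.1087, 0.2078]
tcp_rot: [0.484, 0.515, -0.484, 0.515]
wrist_force: [-5.5, 0.1, 0.2]
width: 0.532
```

>>> carry_out:
  steps: [0,0,0,0,0.0003,0,0.47,0,0,0,0,0.0003,0,0.47,0,0,0,0,0.0003,0,0.47,0,0,0,0,0.0003,0,0.47,0,0,0,0,0.0003,0,0.47,0,0,0,0,0.0003,0,0.47,0,0,0,0,0.0003,0,0.47,0,0,0,0,0.0003,0,0.47,0,0,0,0,0.0003,0,0.47,0,0,0,0,0.0003,0,0.47]

```text
clock: 25.7
eef_pos: [0.5829, 0.1089, 0.2079]
tcp_rot: [0.484, 0.515, -0.484, 0.515]
wrist_force: [-5.8, 0.1, -0.5]
width: 0.529
```

>>> carry_out:
  steps: [0,0,0,0,0.0003,0,0.47,0,0,0,0,0.0003,0,0.47,0,0,0,0,0.0003,0,0.47,0,0,0,0,0.0003,0,0.47,0,0,0,0,0.0003,0,0.47,0,0,0,0,0.0003,0,0.47,0,0,0,0,0.0003,0,0.47,0,0,0,0,0.0003,0,0.47,0,0,0,0,0.0003,0,0.47,0,0,0,0,0.0003,0,0.47]

```text
clock: 26.95
eef_pos: [0.5859, 0.1091, 0.2079]
tcp_rot: [0.484, 0.515, -0.484, 0.515]
wrist_force: [-5.4, -0.6, -0.2]
width: 0.525
```

>>> carry_out:
  steps: [0,0,0,0,0.0002,0,0.47,0,0,0,0,0.0002,0,0.47,0,0,0,0,0.0002,0,0.47,0,0,0,0,0.0002,0,0.47,0,0,0,0,0.0002,0,0.47,0,0,0,0,0.0002,0,0.47,0,0,0,0,0.0002,0,0.47,0,0,0,0,0.0002,0,0.47,0,0,0,0,0.0002,0,0.47,0,0,0,0,0.0002,0,0.47]

```text
clock: 28.2
eef_pos: [0.5879, 0.1092, 0.2079]
tcp_rot: [0.484, 0.515, -0.484, 0.515]
wrist_force: [-5.6, -0.3, 0.7]
width: 0.527
```

>>> carry_out:
  steps: [0,0,0,0,0.0002,0,0.47,0,0,0,0,0.0002,0,0.47,0,0,0,0,0.0002,0,0.47,0,0,0,0,0.0002,0,0.47,0,0,0,0,0.0002,0,0.47,0,0,0,0,0.0002,0,0.47,0,0,0,0,0.0002,0,0.47,0,0,0,0,0.0002,0,0.47,0,0,0,0,0.0002,0,0.47,0,0,0,0,0.0002,0,0.47]

```text
clock: 29.45
eef_pos: [0.5899, 0.1093, 0.2079]
tcp_rot: [0.484, 0.515, -0.484, 0.515]
wrist_force: [-5.0, -0.4, 1.0]
width: 0.534
```

>>> carry_out:
  steps: [0,0,0,0,0.0002,0,0.47,0,0,0,0,0.0002,0,0.47,0,0,0,0,0.0002,0,0.47,0,0,0,0,0.0002,0,0.47,0,0,0,0,0.0002,0,0.47,0,0,0,0,0.0002,0,0.47,0,0,0,0,0.0002,0,0.47,0,0,0,0,0.0002,0,0.47,0,0,0,0,0.0002,0,0.47,0,0,0,0,0.0002,0,0.47]

```text
clock: 30.7
eef_pos: [0.5919, 0.1095, 0.2079]
tcp_rot: [0.484, 0.515, -0.484, 0.515]
wrist_force: [-5.5, -0.1, 0.9]
width: 0.534
```

>>> carry_out:
  steps: [0,0,0,0,0.0002,0,0.47,0,0,0,0,0.0002,0,0.47,0,0,0,0,0.0002,0,0.47,0,0,0,0,0.0002,0,0.47,0,0,0,0,0.0002,0,0.47,0,0,0,0,0.0002,0,0.47,0,0,0,0,0.0002,0,0.47,0,0,0,0,0.0002,0,0.47,0,0,0,0,0.0002,0,0.47,0,0,0,0,0.0002,0,0.47]

```text
clock: 31.95
eef_pos: [0.5937, 0.1096, 0.2078]
tcp_rot: [0.484, 0.516, -0.485, 0.515]
wrist_force: [-6.0, -0.2, 1.6]
width: 0.53
```

Run:
```python
from h import *
d=snap('wrist','w8')
cv2.imwrite('pics/w8c.png',cv2.convertScaleAbs(cv2.resize(d['img'][170:310,170:370],None,fx=4,fy=4,interpolation=cv2.INTER_CUBIC),alpha=3))
```

```text
(no output)
```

View pics/w8c.png

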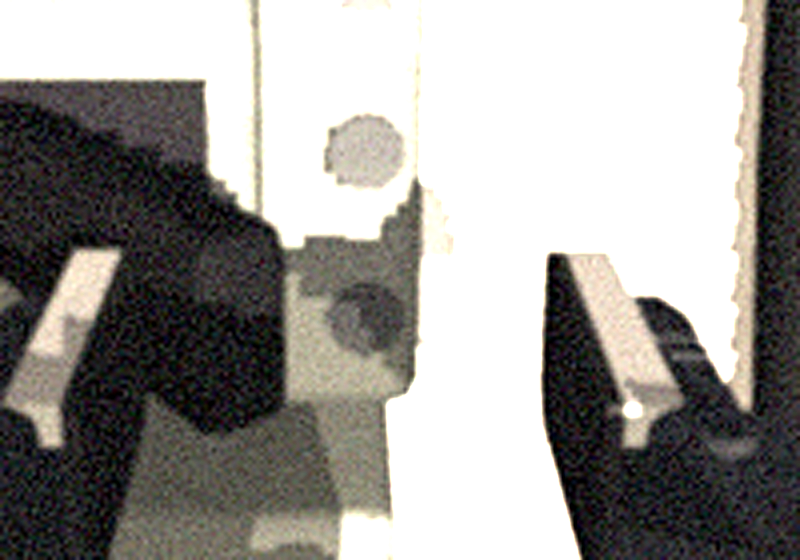

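>>> carry_out:
  steps: [0,0,0,0,0.0003,0,0.47,0,0,0,0,0.0003,0,0.47,0,0,0,0,0.0003,0,0.47,0,0,0,0,0.0003,0,0.47,0,0,0,0,0.0003,0,0.47,0,0,0,0,0,0,0.47,0,0,0,0,0,0,0.47,0,0,0,0,0,0,0.47,0,0,0,0,0,0,0.47,0,0,0,0,0,0,0.47]

```text
clock: 33.25
eef_pos: [0.5942, 0.1096, 0.2075]
tcp_rot: [0.483, 0.516, -0.485, 0.514]
wrist_force: [-12.0, -0.6, 3.2]
width: 0.532
```

>>> carry_out:
  steps: [0,0,0,0,0.0003,0,0.47,0,0,0,0,0.0003,0,0.47,0,0,0,0,0.0003,0,0.47,0,0,0,0,0,0,0.47,0,0,0,0,0,0,0.47,0,0,0,0,0,0,0.47,0,0,0,0,0,0,0.47,0,0,0,0,0,0,0.47,0,0,0,0,0,0,0.47,0,0,0,0,0,0,0.47]

```text
clock: 34.5
eef_pos: [0.5946, 0.1097, 0.2074]
tcp_rot: [0.483, 0.516, -0.485, 0.514]
wrist_force: [-14.6, -0.9, 3.6]
width: 0.532
```

>>> carry_out:
  steps: [0,0,0,0,0.0003,0,0.47,0,0,0,0,0,0,0.47,0,0,0,0,0,0,0.47,0,0,0,0,0,0,0.47,0,0,0,0,0,0,0.47,0,0,0,0,0,0,0.47,0,0,0,0,0,0,0.47,0,0,0,0,0,0,0.47,0,0,0,0,0,0,0.47,0,0,0,0,0,0,0.47]

```text
clock: 35.75
eef_pos: [0.5947, 0.1097, 0.2073]
tcp_rot: [0.483, 0.517, -0.486, 0.514]
wrist_force: [-17.0, -1.0, 3.8]
width: 0.529
```

>>> carry_out:
  steps: [0,0,0,0,-0.003,0,0.47,0,0,0,0,-0.006,0,0.47,0,0,0,-0.005,0,0,0.47,0,0,0,-0.015,0,0,0.47,0,0,0,-0.02,0,0,0.47,0,0,0,-0.02,0,0,0.47,0,0,0,-0.02,0,0,0.47,0,0,0,-0.02,0,0,0.47,0,0,0,0,0,0,0.47,0,0,0,0,0,0,0.47]

```text
clock: 37.0
eef_pos: [0.5878, 0.1092, 0.3078]
tcp_rot: [0.484, 0.515, -0.484, 0.515]
wrist_force: [-0.7, -0.6, 0.4]
width: 0.531
```

Run:
```python
from h import *
p,R,o=pose();print(p,o['clock'],o['wrist_force'])
d=snap('wrist','w9');e=snap('side','s9')['img'];c=snap('scene','c9')['img']
cv2.imwrite('pics/w9b.png',cv2.resize(d['img'],None,fx=1.5,fy=1.5))
cv2.imwrite('pics/s9c.png',cv2.convertScaleAbs(cv2.resize(e[150:300,185:335],None,fx=4,fy=4),alpha=1.5))
cv2.imwrite('pics/c9c.png',cv2.convertScaleAbs(cv2.resize(c[120:270,150:330],None,fx=4,fy=4),alpha=1.5))
```

```text
[0.58776936 0.10918252 0.30777861] 37.0 [-0.71836251 -0.64571324  0.38896753]
```

View pics/w9b.png

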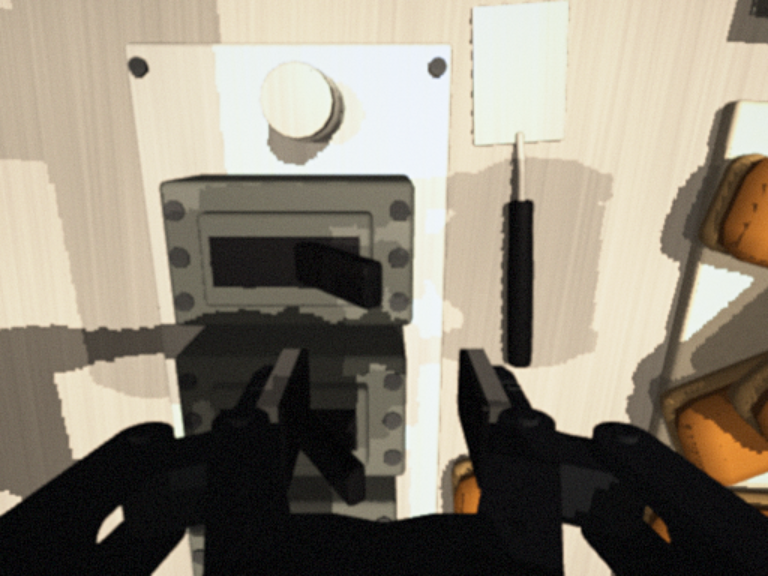

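View pics/s9c.png

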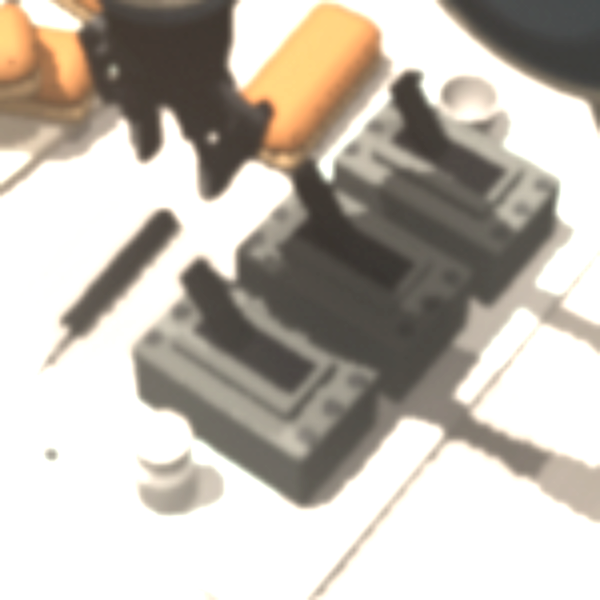

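View pics/c9c.png

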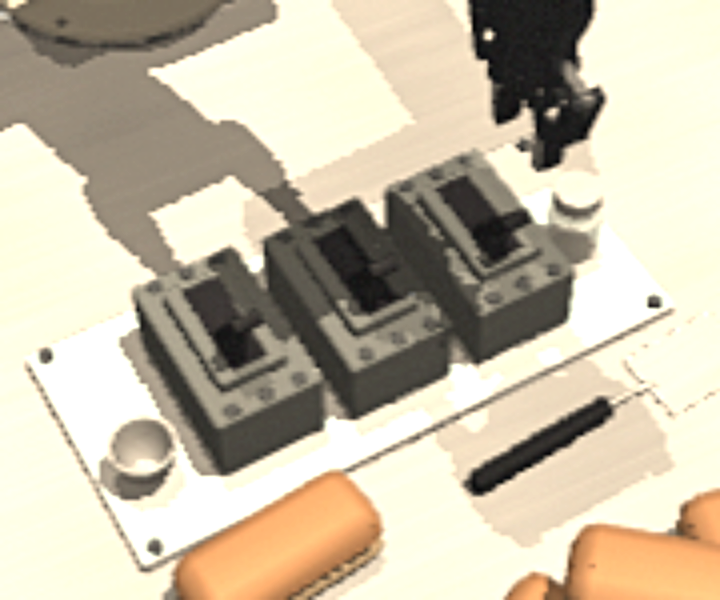

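The pictures show all three levers leaning away from the robot, with the tool clear (about 8 cm above the unit). The shaker, cup, scraper and roll stand where they were.

```bash
python3 -c "
from h import *
print(ticket.close_job())"
```

```text
the job is handed in; nothing more can be done
None
```

The tripped cutout, the leftmost one beside the shaker, is re-armed. I handed the job in at about 37 s.

- **Method:** I straddled its lever with the half-open fingers and never gripped it.
- **Off stop:** I pushed the lever towards the robot until it met the stop. The wrist force read 15.1 N, then 16.6 N, across roughly 1.8 s of holding.
- **On stop:** I then threw it away from the robot and seated it. The wrist force read about 15 N, then 17.4 N, across roughly 2 s of holding.
- **Load limit:** The highest reading I took was 17.4 N, against the 25 N limit. Force was only reported at the end of each move, so I did not see short peaks in between. The pushes near the stops were steps of 3 mm or less.
- **Release:** I backed off about 9 mm and lifted 10 cm. The wrist force was about 1 N afterwards, so the robot is touching nothing.
- **Final pictures:** All three levers lean to on. The shaker, cup, scraper and near roll look unmoved. I did not measure their positions again, and the close views did not cover the side roll or the squeeze bottle.
- **Disagreement:** One early picture put the off lean at about 0.44 rad, while finger contact suggested about 0.57. I took the stop from the force rise instead. A closer picture at the stop gave about 0.55 rad, and the on stop then came near the predicted 0.65.

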